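# Empty the sample cup and open the bead jar, thread hand unknown

### The job

Tip the three orange beads out of the steel cup into the blue tray and stand the empty cup upright on the shelf board, let go. Then, to have fresh beads at hand, unscrew the jar's black cap: nobody knows whether its thread is left- or right-handed, so try it both ways rather than prising it off, and finish still holding the cap in the gripper, lifted at least 4 cm above where it sat. Leave the tins where they are.

Things in the scene. Friction and masses are not known exactly. Their poses are not given: they have to be found in the camera images.
- cup: open round steel cup, loose, 0.14 kg, 65 mm tall, 52 mm across at the foot widening evenly to 66 mm at the rim, wall 3 mm, floor 5 mm; stands upright on the shelf board, left or right, with three beads in it; tip it to 100 degrees or so for them to roll out. Origin: centre of its underside, z up along its axis
- bead1_center (a point): centre of an orange ball bead, 21 mm across, 12 g, loose in the cup
- bead2_center (a point): centre of an orange ball bead, 21 mm across, 12 g, loose in the cup
- bead3_center (a point): centre of an orange ball bead, 21 mm across, 12 g, loose in the cup
- tray: open blue-painted wooden tray fixed to the shelf board, on the other side from the cup, outside 160 mm along its x, 180 mm along its y, 45 mm tall, walls and floor 5 mm; origin at the centre of its underside
- jar: short straight glass jar with blue beads in it, fixed on the front part of the lower riser, 50 mm across, shoulder 50 mm above its underside, with a narrow neck under the cap; white upright stripe on its front (-x side); origin at the centre of its underside, z up
- cap: loose black cap on the jar, 56 mm across, 24 mm tall, 40 g, underside 51 mm over the jar's. Its white stripe (own -x) starts in line with the jar's. Lug cap: turned the wrong way it stops hard at about 0.2 rad; the right way (either, by run; not visible) it turns easily without rising and lifts straight off when turned 0.85 to 2.2 rad from the start. Origin: centre of its underside, z up
- riser: two stacked clear risers, fixed: lower 260 (x) by 460 mm (y), top at 60 mm; upper 100 by 420 mm on its rear, top at 110 mm, front edge 30 mm to +x of the origin, with a spring clip on that edge 185 mm to -y. A dummy jar like the first but with a white cap (75 mm tall, fixed) stands on the lower riser about 185 mm to +y. Origin: middle of the lower riser's footprint on the board
- tin1: closed round tin of brushed aluminium, loose, 62 mm across, 23 mm tall, standing on the top riser; a bystander; origin at the centre of its underside
- tin2: closed round tin of brushed aluminium, loose, 62 mm across, 23 mm tall, standing on the top riser; a bystander; origin at the centre of its underside
- tin3: closed round tin of brushed aluminium, loose, 62 mm across, 23 mm tall, standing on the top riser; a bystander; origin at the centre of its underside
- tin4: closed round tin of brushed aluminium, loose, 62 mm across, 23 mm tall, standing on the shelf board; a bystander; origin at the centre of its underside
- tin5: closed round tin of brushed aluminium, loose, 62 mm across, 23 mm tall, standing on the shelf board; a bystander; origin at the centre of its underside
Not all that is in view belongs to the job. Of the things that look like the cap, the smallest one is meant.

How it is judged:
By the outcome, as a careful person would: the job done as asked, in the order asked, and still so for the second after the job is handed in, while the arm keeps its last pose, push and grip.
It also fails if it takes over 72 s, if anything falls off the work surface, if the arm or the gripper's body presses on something with over 40 N, if the wrist force passes 120 N, or if a joint passes its speed limit or range.

### The arm

A 6-joint arm with a two-finger parallel gripper is mounted at the origin on the work surface. World frame = base frame: x ahead of the robot, y to its left, z up, the work surface at z = 0. Lengths are in m, angles in rad, forces in N, time in s.
With the tool pointing down it reaches from about 0.25 to 0.775 m from the base axis. Payload 4 kg.
Tool frame: the origin (TCP) lies midway between the tips of the shut fingers; the grasp point (between the pads) lies r.pinch_z behind it (r.pinch_z is the distance from the TCP to the grasp point, in m); z points along the fingers, y is the line along which they close (so a half turn about z gives the same grasp; the last joint's range is limited). The gripper opens to 85 mm and grips with 20 to 120 N. Pads are 22 mm wide; open, the fingers measure 114 mm over their backs; the gripper's body (76 mm by 85 mm) begins 54 mm behind the grasp point. The pads swing forward as they close: fully open they stand 13 mm farther back than shut.
Start: joints at [1.14, 0.087, 1.371, -0, 1.684, -0.103], TCP at [0.177, 0.521, 0.231] pointing down, gripper open.
Joint ranges: [-3.1, 3.1], [-0.76, 2.03], [0.27, 2.55], [-1.08, 4.22], [0.17, 2.65], [-2.57, 2.57]. Speed limits (rad/s): [2.79, 2.79, 3.14, 3.14, 3.14, 3.14].

### API

Orientations are given as [roll, pitch, yaw] about the fixed x, y, z axes, in that order (R = Rz(yaw) Ry(pitch) Rx(roll)).
In Python, from station import r, optics, workorder gives the robot as it stands.
- The arm moves only by the tool play_rows, never from a script. Its argument "increments" is one flat list of numbers, 7 for each row, row after row: the shift along the tool's x, y, z as a fraction of full scale, then the turn, a rotation vector about the tool's x, y, z as a fraction of full scale, then the closure, from -1 (fully open) to 1 (shut), so that 0 is half open. In form: [dx, dy, dz, rx, ry, rz, gripper, dx, dy, dz, rx, ry, rz, gripper, ...]. A call has 1 to 8 rows; each row is the pose to reach, as a shift and turn from the pose commanded when the call began, along the tool's axes at that moment, turning the shorter way round; what a row does not reach only later rows make up. Full scale, the value 1, is 600 mm for a shift and 360 degrees for a turn. A row lasts 1/12 s, in which the tool goes at most 41.7 mm and 7.16 degrees, less where a joint would pass 70% of its speed; a pose out of reach is approached as far as the arm can. A call with a number of a shift or a turn outside -1 to 1 is refused whole. A call with a gripper value outside its range is refused whole. The fingers move at their own pace and stop on an object; "force" is the grip in N (left out, the last holds). Time passes only in rows, so rows that repeat a pose let the fingers close. It gives the time, the measured TCP pose, the force, the opening and the grip force at its end, in the units of the state.
- r.read_state(): the state, without advancing time (a new reading comes with each control period).
- optics.get_image(name): name is "scene" or "top" or "wrist"; returns a dict with "color" (480x640x3 uint8, blue, green, red), "mtx" (3x3 intrinsics, pixels), "R" (3x3) and "t" (3): a world point X has camera coordinates R X + t. Camera axes: x right, y down, z forward; pixel columns grow to the right and rows downward; lengths in m; the calibration is good to about 2 mm. A picture is of the moment at which its call begins. There is no depth.
- workorder.sign_off(): hands the job in; it is judged then, once.
The state is a dict: "clock": time; "joints": joint angles; "qd": joint speeds; "joint_efforts": joint torques, N m; "ee_pos": TCP position; "ee_rot": TCP orientation; "force": force on the tool from outside, world axes, zero at the start; "torque": the same for the moment, N m; "grip_width": opening from 0.0 (shut) to 1.0 (fully open); "grasp_force": force on a finger pad.
Only numpy, scipy, OpenCV 4.12 (cv2) and the standard library are available. Lean on these libraries where they do the work, as an engineer would, in place of code of your own. Each camera call takes 0.05 s, during which the arm holds its last target. There are 200 camera calls.

## Working session

There is one attempt and no reset: what is moved stays moved. The work goes in short steps, Python scripts to look and compute and a tool call to move; the robot and the scene stay as the last step left them, time stands still between calls to the robot, and variables do not carry over. Pictures are saved under pics/ and viewed, at most 10 in all, crops included, and the job is handed in when it is done.

Besides the shell and the picture viewer there is one more tool, called after "Emit:" by a JSON object that holds its "op" and its "data". play_rows: Moves the arm, as the interface text tells. Its arguments: {"type":"object","properties":{"increments":{"type":"array"},"force":{"type":"number"}},"required":["increments"]}

```bash
mkdir -p pics; ls; cat > h.py <<'E'
import numpy as np, cv2
from station import r, optics, workorder
from scipy.spatial.transform import Rotation as Ro
E
python3 - <<'E'
from h import *
s=r.read_state(); print(s, r.pinch_z)
for n in ("scene","top"):
    d=optics.get_image(n); cv2.imwrite(f"pics/{n}0.png",d["color"]); np.savez(f"pics/{n}0.npz",**d); print(n,d["mtx"].round(1).tolist(),(-d["R"].T@d["t"]).round(3))
E
```

```text
pics
{'clock': 0.0, 'joints': array([ 1.13987807e+00,  8.79740258e-02,  1.37229652e+00, -3.03959277e-05,
        1.68359267e+00, -1.03095573e-01]), 'qd': array([-0.0005321 , -0.0003896 , -0.00119278, -0.00063627,  0.00084091,
        0.00159104]), 'joint_efforts': array([-1.85547593e-03, -3.51875317e+01, -3.13269711e+01, -4.83102667e-04,
        1.08930009e-02,  3.92473254e-06]), 'ee_pos': array([0.17688814, 0.52024161, 0.23010729]), 'ee_rot': array([-3.13933105e+00, -2.03619432e-04,  2.81376636e+00]), 'force': array([-0.79507941,  0.79176031, -0.12388352]), 'torque': array([0.01355132, 0.03024194, 0.012993  ]), 'grasp_force': 0.0, 'grip_width': 0.9991626171151338} 0.0187
scene [[494.0, 0.0, 326.8], [0.0, 494.0, 237.1], [0.0, 0.0, 1.0]] [1.172 0.709 0.78 ]
top [[444.7, 0.0, 319.7], [0.0, 444.7, 238.6], [0.0, 0.0, 1.0]] [0.452 0.03  1.206]
```

View pics/scene0.png

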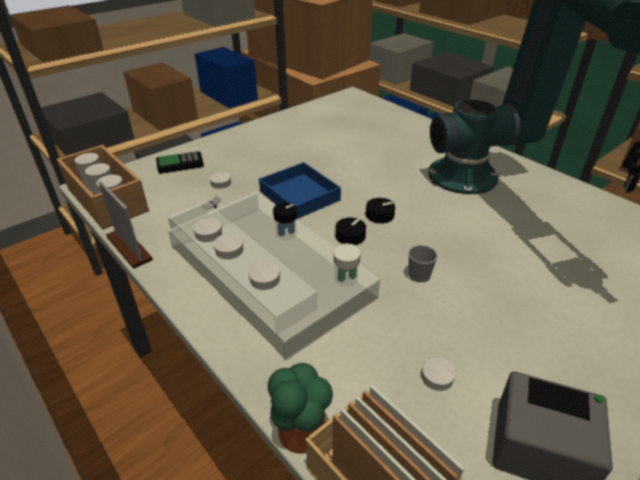

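View pics/top0.png

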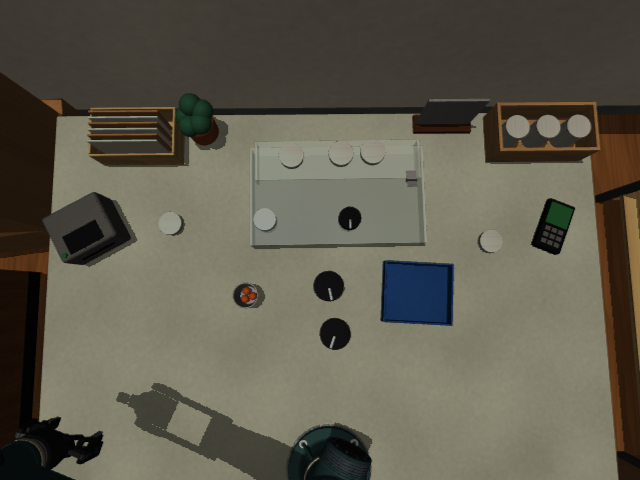

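The top view has +x up and -y to the right.
- **Cap candidates:** cap on the jar (349,217), loose discs on the board at (329,286) and (335,334), and the white-capped dummy at (264,219). I choose (349,217): it is black, the smallest, and sits on a jar on the riser.
- **Cup:** (248,295) with three orange beads.
- **Tray:** (417,293).

Next is a close crop to check the choice.

```bash
cat >> h.py <<'E'
def ray(d,u,v,z):
    "pixel -> world point at height z"
    K,R,t=d["mtx"],d["R"],d["t"]; c=-R.T@t; w=R.T@np.linalg.inv(K)@[u,v,1]; return c+w*(z-c[2])/w[2]
def proj(d,X):
    p=d["mtx"]@(d["R"]@np.asarray(X)+d["t"]); return p[:2]/p[2]
E
python3 - <<'E'
from h import *
d=np.load("pics/top0.npz"); im=d["color"]
c=im[190:340,225:460]; cv2.imwrite("pics/top0c.png",cv2.resize(c,None,fx=3.4,fy=3.4,interpolation=cv2.INTER_CUBIC))
print("pixel->crop: (u-225)*3.4,(v-190)*3.4")
E
```

```text
pixel->crop: (u-225)*3.4,(v-190)*3.4
```

View pics/top0c.png

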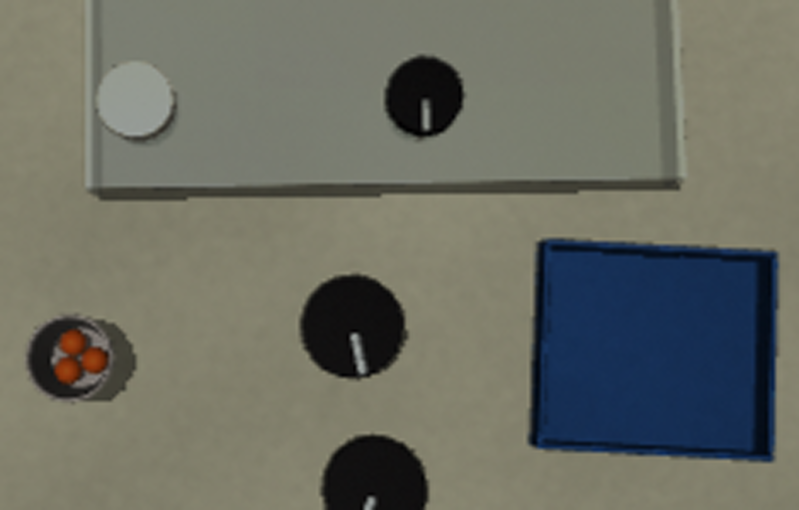

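Cap on the jar: crop (424,96), radius 39, so about 55 mm across, which matches; the discs on the board are about 80 mm. Cup rim centre (70,358); tray rim corners (540,240), (775,252), (773,460), (531,446).

```bash
python3 - <<'E'
from h import *
d=np.load("pics/top0.npz"); s=np.load("pics/scene0.npz")
P=lambda x,y,z: ray(d,x/3.4+225-.35,y/3.4+190-.35,z)
for n,a in dict(cap=(424,96,.135),cup=(70,358.5,.065),white=(136,98,.135),d1=(353,326,.03),d2=(375,487,.03),
  t1=(540,240,.045),t2=(775,252,.045),t3=(773,460,.045),t4=(531,446,.045)).items():
    X=P(*a); print(n,X.round(4),proj(s,X).round(1))
print("stripe",(P(426,100,.135)),P(427,131,.135))
for n,u in dict(tinA=(291,155,.133),tinB=(341,153,.133),tinC=(372,152,.133),t4=(171,223,.023),t5=(490,241,.023)).items(): print(n,ray(d,*u))
# riser corners
print(P(92,190,.06),P(680,182,.06))
E
```

```text
cap [ 0.6263 -0.056   0.135 ] [285.5 207.5]
cup [0.4419 0.2069 0.065 ] [422.7 252.5]
white [0.6269 0.1503 0.135 ] [346.6 250.9]
d1 [ 0.4639 -0.006   0.03  ] [350.5 226.2]
d2 [ 0.3414 -0.0211  0.03  ] [379.8 205.8]
t1 [ 0.5279 -0.1505  0.045 ] [295.1 206.4]
t2 [ 0.5166 -0.3315  0.045 ] [258.9 177.8]
t3 [ 0.359  -0.3226  0.045 ] [303.7 161. ]
t4 [ 0.3718 -0.1392  0.045 ] [341.8 187.2]
stripe [ 0.62336668 -0.05741978  0.135     ] [ 0.60092053 -0.05769175  0.135     ]
tinA [0.78597313 0.0855837  0.133     ]
tinB [ 0.79004351 -0.03862324  0.133     ]
tinC [ 0.79195957 -0.11584477  0.133     ]
t4 [0.63551692 0.41324505 0.023     ]
t5 [ 0.57788679 -0.44207987  0.023     ]
[0.56875191 0.19188878 0.06      ] [ 0.57005958 -0.25650337  0.06      ]
```

```bash
cat >> h.py <<'E'
def frame(az,tilt,roll=0):
    "tool frame: z pointing to azimuth az, tilt below horizontal; y horizontal to the left; roll about tool z (deg)"
    a,t=np.radians([az,tilt]); z=np.array([np.cos(a)*np.cos(t),np.sin(a)*np.cos(t),-np.sin(t)])
    y=np.array([-np.sin(a),np.cos(a),0]); return np.c_[np.cross(y,z),y,z]@Ro.from_euler('z',roll,degrees=True).as_matrix()
def inc(p,R,s=None):
    s=s or r.read_state(); R0=Ro.from_euler('xyz',s["ee_rot"]).as_matrix()
    d=R0.T@(np.asarray(p)-s["ee_pos"]); w=Ro.from_matrix(R0.T@R).as_rotvec()
    print("inc",(d/.6).round(4).tolist(),(w/2/np.pi).round(4).tolist(),"mm",np.linalg.norm(d).round(4)*1e3,"deg",np.degrees(np.linalg.norm(w)).round(1))
def st():
    s=r.read_state(); print("t",round(s["clock"],2),"j",s["joints"].round(3),"p",s["ee_pos"].round(4),"rpy",s["ee_rot"].round(3),"F",s["force"].round(1),"T",s["torque"].round(2),"w",round(s["grip_width"],3),"g",round(s["grasp_force"],1)); return s
E
python3 - <<'E'
from h import *
print([a for a in dir(r) if a[0]!='_'],[a for a in dir(optics) if a[0]!='_'])
C=np.array([.442,.207,.04]); F=frame(25,35)
g=C-(-.0187)*F[:,2]   # TCP beyond grasp point
print("tcp grasp",g); pre=g-.11*F[:,2]+[0,0,.09]
print("pre",pre); inc(pre,F)
E
```

```text
['IKError', 'pinch_z', 'read_state'] ['get_image']
tcp grasp [0.45588295 0.21347373 0.02927412]
pre [0.37421853 0.17539298 0.18236753]
inc [-0.4965, -0.4382, 0.0806] [-0.0585, -0.1452, -0.1118] mm 400.3 deg 69.3
```

Emit:
{"op": "play_rows", "data": {"increments": [-0.497,-0.438,0.08,-0.0585,-0.145,-0.112,-1,-0.497,-0.438,0.08,-0.0585,-0.145,-0.112,-1,-0.497,-0.438,0.08,-0.0585,-0.145,-0.112,-1,-0.497,-0.438,0.08,-0.0585,-0.145,-0.112,-1,-0.497,-0.438,0.08,-0.0585,-0.145,-0.112,-1,-0.497,-0.438,0.08,-0.0585,-0.145,-0.112,-1,-0.497,-0.438,0.08,-0.0585,-0.145,-0.112,-1,-0.497,-0.438,0.08,-0.0585,-0.145,-0.112,-1], "force": 50}}

```text
clock: 0.77
ee_pos: [0.3358, 0.2498, 0.1895]
ee_rot: [3.057, 0.755, -2.913]
force: [0.1, -0.6, -0.4]
grip_width: 0.998
grasp_force: 0.0
```

```bash
python3 - <<'E'
from h import *
st(); F=frame(25,35); inc([.3742,.1754,.1824],F)
g=np.array([.4559,.2135,.0293]); inc(g-.11*F[:,2],F)
E
```

```text
t 0.77 j [ 0.672 -0.732  2.225 -0.272  0.934 -1.08 ] p [0.3358 0.2498 0.1895] rpy [ 3.057  0.755 -2.913] F [ 0.1 -0.6 -0.4] T [-0.1   0.27  0.02] w 0.998 g 0.0
inc [-0.0168, -0.1375, 0.0205] [-0.0116, -0.0315, -0.023] mm 84.0 deg 14.6
inc [0.086, -0.1467, 0.1294] [-0.0116, -0.0315, -0.023] mm 128.20000000000002 deg 14.6
```

```bash
cat >> h.py <<'E'
from scipy.optimize import least_squares
J=np.array([[1.13987807,.0879740258,1.37229652,0,1.68359267,-.103095573],[.672,-.732,2.225,-.272,.934,-1.08]])
PP=np.array([[.17688814,.52024161,.23010729],[.3358,.2498,.1895]])
def fk(q,k):
    e=lambda a,t: Ro.from_euler(a,t).as_matrix()
    R=e('z',q[0])@e('y',q[1]); p=np.array([0,0,k[0]])+R@[k[4],0,k[1]]; R=R@e('y',q[2])@e('z',q[3]); p=p+R@[0,0,k[2]]; R=R@e('y',q[4])@e('z',q[5]); return p+R@[0,0,k[3]],R
K=least_squares(lambda k:np.r_[[fk(a,k)[0]-b for a,b in zip(J,PP)]].ravel().tolist()+[k[4]*.01],[.3,.4,.4,.25,0]).x
LO=np.array([-3.1,-.76,.27,-1.08,.17,-2.57]);HI=np.array([3.1,2.03,2.55,4.22,2.65,2.57])
E
python3 - <<'E'
from h import *
print("K",K,[ (fk(a,K)[0]-b).round(4).tolist() for a,b in zip(J,PP)])
for a in J: print(Ro.from_matrix(fk(a,K)[1]).as_euler('xyz').round(3))
E
```

```text
K [0.01917873 0.21980636 0.51168251 0.06280318 0.01891185] [[0.0514, -0.0236, 0.0], [0.0, -0.0, -0.0]]
[ 3.141e+00 -2.000e-03 -1.899e+00]
[-2.385  0.062 -1.284]
```

```bash
python3 - <<'E'
from h import *
import itertools
Q=J; T=[Ro.from_euler('xyz',a) for a in ([-3.13933105,-2.03619432e-04,2.81376636],[3.057,.755,-2.913])]
for s4,s6 in itertools.product([1,-1],[1,-1]):
  for a5 in "xy":
    def R(q): return Ro.from_euler('z',q[0])*Ro.from_euler('y',q[1]+q[2])*Ro.from_euler('z',s4*q[3])*Ro.from_euler('y',q[4])*Ro.from_euler('z',s6*q[5])
    off=R(Q[0]).inv()*T[0]; e=(R(Q[1])*off).inv()*T[1]; print(s4,s6,np.degrees(e.magnitude()).round(2),off.as_rotvec().round(3))
E
```

```text
1 1 0.05 [ 0.    -0.     1.571]
1 1 0.05 [ 0.    -0.     1.571]
1 -1 111.98 [ 0.    -0.     1.365]
1 -1 111.98 [ 0.    -0.     1.365]
-1 1 31.22 [ 0.    -0.     1.571]
-1 1 31.22 [ 0.    -0.     1.571]
-1 -1 132.06 [ 0.    -0.     1.365]
-1 -1 132.06 [ 0.    -0.     1.365]
```

```bash
cat >> h.py <<'E'
# kinematics: base h, upper arm L1, forearm L2, lateral b0 (before q4) + b1 (after q4), tool L3
def fk(q,k):
    e=lambda a,t: Ro.from_euler(a,t).as_matrix(); h,L1,L2,b0,b1,L3=k
    R=e('z',q[0])@e('y',q[1]); p=np.array([0,0,h])+R@[0,0,L1]; R=R@e('y',q[2]); p=p+R@[0,b0,0]; R=R@e('z',q[3]); p=p+R@[0,b1,L2]
    R=R@e('y',q[4])@e('z',q[5]+np.pi/2); return p+R@[0,0,L3],R
def fit(k0=(.3,.4,.4,.03,.03,.25),prior=1e-3):
    return least_squares(lambda k:np.r_[np.ravel([fk(a,k)[0]-b for a,b in zip(J,PP)]),prior*(k-np.array(k0))],k0).x
K=fit()
def ik(p,R,q0=None):
    f=lambda q:np.r_[(fk(q,K)[0]-p),.3*Ro.from_matrix(fk(q,K)[1].T@R).as_rotvec()]
    S=least_squares(f,np.clip(r.read_state()["joints"] if q0 is None else q0,LO+.01,HI-.01),bounds=(LO,HI)); return S.x,np.sqrt(2*S.cost)
E
python3 - <<'E'
from h import *
print("K",K.round(4),[(fk(a,K)[0]-b).round(4).tolist() for a,b in zip(J,PP)])
for tilt in (25,35,45,55):
    F=frame(25,tilt)
    for back,up in ((0,0),(.07,0),(.07,.05)):
        q,e=ik(np.array([.442,.207,.04])+.0187*F[:,2]-back*F[:,2]+[0,0,up],F); print(tilt,back,up,q.round(2),round(e,4))
E
```

```text
K [ 0.0474  0.4537  0.5106  0.0612 -0.0047  0.3256] [[0.0, -0.0, 0.0], [0.0, 0.0, -0.0]]
25 0 0 [ 0.25 -0.54  2.55  0.92  0.17 -2.57] 0.0374
25 0.07 0 [ 0.13 -0.76  2.55  0.65  0.45 -2.34] 0.0542
25 0.07 0.05 [ 0.15 -0.76  2.55  0.73  0.38 -2.4 ] 0.0428
35 0 0 [ 0.19 -0.53  2.55  0.84  0.27 -2.54] 0.0
35 0.07 0 [ 0.14 -0.76  2.55  0.52  0.49 -2.21] 0.0123
35 0.07 0.05 [ 0.16 -0.76  2.45  0.41  0.58 -2.09] 0.0194
45 0 0 [ 0.23 -0.47  2.43  0.36  0.43 -2.04] 0.0
45 0.07 0 [ 0.18 -0.69  2.44  0.3   0.65 -2.  ] 0.0
45 0.07 0.05 [ 0.18 -0.71  2.35  0.26  0.75 -1.95] 0.0
55 0 0 [ 0.26 -0.39  2.31  0.18  0.63 -1.86] 0.0
55 0.07 0 [ 0.23 -0.55  2.29  0.16  0.81 -1.85] 0.0
55 0.07 0.05 [ 0.23 -0.57  2.2   0.15  0.92 -1.83] 0.0
```

```bash
cat > search.py <<'E'
from h import *
C=np.array([.442,.207,.04]); TR=np.array([.444,-.236,.115])
def best(p,R,seeds):
    b=(None,1)
    for s in seeds:
        q,e=ik(p,R,s)
        if e<1.5e-3:
            m=np.min(np.minimum(q-LO,HI-q))
            if b[0] is None or m>b[2]: b=(q,e,m)
    return b
seeds=[[a,0.3,1.8,d,1.2,f] for a in (-.3,.4) for d in (0,1.57,3.1) for f in (-1.5,1.5)]
out=[]
for tilt in (20,30):
  for az in range(0,360,30):
    for fl in (0,180):
      F=frame(az,tilt,fl); g=best(C+.0187*F[:,2],F,seeds)
      if g[0] is None or g[2]<.08: continue
      pr=best(C-.06*F[:,2],F,[g[0]])
      if pr[0] is None: continue
      u=F.T@[0,0,1]; th=np.degrees(np.arccos((np.cos(np.radians(108))-np.sin(np.radians(tilt))**2)/np.cos(np.radians(tilt))**2))
      for az2 in range(az-120,az+121,30):
        for sg in (1,-1):
          P=frame(az2,tilt,fl+sg*th); d=P@u
          pp=TR-.025*d-.03*np.r_[d[:2],0]/np.hypot(*d[:2])
          h=best(pp+.0187*P[:,2],P,[g[0],g[0]+[ -.8,0,0,0,0,sg*th/57.3]])
          if h[0] is not None: out.append((min(g[2],h[2],pr[2]),tilt,az,fl,az2%360,sg,th.round(),g[0].round(2).tolist(),h[0].round(2).tolist()))
out.sort(key=lambda a:-a[0])
for o in out[:14]: print(o)
E
time python3 search.py
```

```text
(np.float64(0.6458614658181143), 30, 120, 180, 60, 1, np.float64(138.0), [-0.14, 0.33, 1.82, 0.76, 1.74, -0.84], [-1.05, 0.11, 1.9, 0.87, 1.75, 1.76])
(np.float64(0.6165952519521984), 30, 120, 180, 90, 1, np.float64(138.0), [-0.14, 0.33, 1.82, 0.76, 1.74, -0.84], [-0.93, 0.32, 1.65, 0.61, 2.03, 1.5])
(np.float64(0.6106021540206454), 20, 120, 180, 60, 1, np.float64(119.0), [-0.17, 0.42, 1.81, 0.85, 1.84, -0.89], [-1.13, 0.17, 1.94, 0.94, 1.86, 1.33])
(np.float64(0.5279988136033391), 30, 150, 180, 60, 1, np.float64(138.0), [0.03, 0.52, 1.55, 0.52, 1.99, -1.05], [-1.05, 0.11, 1.9, 0.87, 1.75, 1.76])
(np.float64(0.5279988136033391), 30, 150, 180, 90, 1, np.float64(138.0), [0.03, 0.52, 1.55, 0.52, 1.99, -1.05], [-0.93, 0.32, 1.65, 0.61, 2.03, 1.5])
(np.float64(0.5070310218200991), 20, 120, 180, 90, 1, np.float64(119.0), [-0.17, 0.42, 1.81, 0.85, 1.84, -0.89], [-0.99, 0.41, 1.63, 0.66, 2.14, 1.13])
(np.float64(0.4668493914726781), 30, 120, 180, 180, 1, np.float64(138.0), [-0.14, 0.33, 1.82, 0.76, 1.74, -0.84], [-0.46, 0.54, 1.36, -0.49, 2.18, 0.3])
(np.float64(0.4668493914100358), 30, 150,
[... 349 characters left out ...]
 1.42, -0.47, 2.06, 1.09], [-0.38, 0.49, 1.43, -0.41, 2.2, -1.28])
(np.float64(0.4479908590318731), 30, 150, 0, 30, -1, np.float64(138.0), [0.03, 0.52, 1.55, 0.52, 1.99, 2.1], [-1.08, -0.0, 2.02, 1.08, 1.38, 0.32])
(np.float64(0.4479908590318731), 30, 150, 0, 60, 1, np.float64(138.0), [0.03, 0.52, 1.55, 0.52, 1.99, 2.1], [-1.05, 0.11, 1.9, 0.87, 1.75, -1.38])
(np.float64(0.4479908590318731), 30, 150, 0, 60, -1, np.float64(138.0), [0.03, 0.52, 1.55, 0.52, 1.99, 2.1], [-0.99, 0.24, 1.76, 0.9, 1.72, 0.13])
(np.float64(0.4479908590318731), 30, 150, 0, 90, -1, np.float64(138.0), [0.03, 0.52, 1.55, 0.52, 1.99, 2.1], [-0.85, 0.42, 1.52, 0.68, 2.01, -0.09])
real	0m26.094s
user	0m26.582s
sys	0m0.074s
```

```bash
sed -i 's/for tilt in (20,30)/for tilt in (25,30)/; s/range(0,360,30)/range(60,106,15)/; s/range(az-120,az+121,30)/(45,60,75,90)/; s/for fl in (0,180)/for fl in (180,)/' search.py; python3 search.py
```

```text
(np.float64(0.574921269696173), 30, 105, 180, 60, 1, np.float64(138.0), [-0.21, 0.21, 1.98, 0.88, 1.6, -0.76], [-1.05, 0.11, 1.9, 0.87, 1.75, 1.76])
(np.float64(0.574921269696173), 30, 105, 180, 75, 1, np.float64(138.0), [-0.21, 0.21, 1.98, 0.88, 1.6, -0.76], [-1.0, 0.22, 1.77, 0.75, 1.9, 1.64])
(np.float64(0.574921269696173), 30, 105, 180, 90, 1, np.float64(138.0), [-0.21, 0.21, 1.98, 0.88, 1.6, -0.76], [-0.93, 0.32, 1.65, 0.61, 2.03, 1.5])
(np.float64(0.5709828849130207), 25, 105, 180, 60, 1, np.float64(126.0), [-0.23, 0.25, 1.98, 0.93, 1.65, -0.8], [-1.09, 0.14, 1.93, 0.9, 1.8, 1.5])
(np.float64(0.5709828849130207), 25, 105, 180, 75, 1, np.float64(126.0), [-0.23, 0.25, 1.98, 0.93, 1.65, -0.8], [-1.03, 0.26, 1.78, 0.77, 1.95, 1.4])
(np.float64(0.5606348205177913), 25, 105, 180, 90, 1, np.float64(126.0), [-0.23, 0.25, 1.98, 0.93, 1.65, -0.8], [-0.96, 0.37, 1.64, 0.64, 2.09, 1.27])
(np.float64(0.5138738126447544), 30, 105, 180, 45, 1, np.float64(138.0), [-0.21, 0.21, 1.98, 0.88, 1.6, -0.76], [-1.08, -0.02, 2.04, 0.98, 1.58, 1.88])
(np.float64(0.47887047225235824), 25, 105, 180, 45, 1
[... 290 characters left out ...]
180, 60, 1, np.float64(138.0), [-0.26, 0.07, 2.13, 1.0, 1.46, -0.67], [-1.05, 0.11, 1.9, 0.87, 1.75, 1.76])
(np.float64(0.4173002458509476), 30, 90, 180, 75, 1, np.float64(138.0), [-0.26, 0.07, 2.13, 1.0, 1.46, -0.67], [-1.0, 0.22, 1.77, 0.75, 1.9, 1.64])
(np.float64(0.4173002458509476), 30, 90, 180, 90, 1, np.float64(138.0), [-0.26, 0.07, 2.13, 1.0, 1.46, -0.67], [-0.93, 0.32, 1.65, 0.61, 2.03, 1.5])
(np.float64(0.4052315935274069), 25, 90, 180, 45, 1, np.float64(126.0), [-0.29, 0.12, 2.14, 1.06, 1.5, -0.74], [-1.13, 0.0, 2.07, 1.02, 1.64, 1.61])
(np.float64(0.4052315935274069), 25, 90, 180, 60, 1, np.float64(126.0), [-0.29, 0.12, 2.14, 1.06, 1.5, -0.74], [-1.09, 0.14, 1.93, 0.9, 1.8, 1.5])
```

```bash
python3 - <<'E'
from h import *
F=frame(90,30,180); C=np.array([.442,.207,.04])
print(F.round(2)); inc([.43,.1,.26],F); print(ik(np.array([.43,.1,.26]),F,[-.26,.07,2.1,1,1.46,-.67]))
print("pre",C+.0187*F[:,2]-.11*F[:,2], "grasp",C+.0187*F[:,2])
E
```

```text
[[-0.    1.    0.  ]
 [ 0.5  -0.    0.87]
 [ 0.87  0.   -0.5 ]]
inc [-0.1507, -0.2761, -0.0431] [-0.0394, 0.1837, 0.3215] mm 190.5 deg 134.0
(array([-0.52586004, -0.09178888,  1.80552051,  0.9315291 ,  1.93804605,
       -0.40971285]), np.float64(1.0816654583898267e-13))
pre [0.442      0.12793188 0.08565   ] grasp [0.442      0.22319468 0.03065   ]
```

Emit:
{"op": "play_rows", "data": {"increments": [-0.151,-0.276,-0.043,-0.0394,0.184,0.322,-1,-0.151,-0.276,-0.043,-0.0394,0.184,0.322,-1,-0.151,-0.276,-0.043,-0.0394,0.184,0.322,-1,-0.151,-0.276,-0.043,-0.0394,0.184,0.322,-1,-0.151,-0.276,-0.043,-0.0394,0.184,0.322,-1,-0.151,-0.276,-0.043,-0.0394,0.184,0.322,-1,-0.151,-0.276,-0.043,-0.0394,0.184,0.322,-1,-0.151,-0.276,-0.043,-0.0394,0.184,0.322,-1]}}

```text
clock: 1.43
ee_pos: [0.4321, 0.0996, 0.2624]
ee_rot: [2.667, 0.071, 2.689]
force: [0.1, 0.8, 0.2]
grip_width: 1.002
grasp_force: 0.0
```

```bash
python3 - <<'E'
from h import *
s=st(); print("fk err",fk(s["joints"],K)[0]-s["ee_pos"]); inc([.43,.1,.26],frame(90,30,180))
E
```

```text
t 1.43 j [-0.234 -0.375  1.786  0.447  1.554 -1.337] p [0.4321 0.0996 0.2624] rpy [2.667 0.071 2.689] F [0.1 0.8 0.2] T [-0.22  0.15 -0.05] w 1.002 g 0.0
fk err [-0.00631211  0.00231143 -0.00234928]
inc [0.0038, -0.0026, 0.003] [-0.0253, 0.1134, 0.1946] mm 3.3 deg 81.6
```

Emit:
{"op": "play_rows", "data": {"increments": [0.004,-0.003,0.003,-0.0253,0.113,0.195,-1,0.004,-0.003,0.003,-0.0253,0.113,0.195,-1,0.004,-0.003,0.003,-0.0253,0.113,0.195,-1,0.004,-0.003,0.003,-0.0253,0.113,0.195,-1,0.004,-0.003,0.003,-0.0253,0.113,0.195,-1,0.004,-0.003,0.003,-0.0253,0.113,0.195,-1,0.004,-0.003,0.003,-0.0253,0.113,0.195,-1,0.004,-0.003,0.003,-0.0253,0.113,0.195,-1]}}

```text
clock: 2.1
ee_pos: [0.4289, 0.1017, 0.2589]
ee_rot: [2.775, -0.763, 2.091]
force: [-0.3, 0.0, -1.1]
grip_width: 0.998
grasp_force: 0.0
```

```bash
python3 - <<'E'
from h import *
s=st(); F=frame(90,30,180); inc([.442,.105,.15],F);inc([.442,.128,.0857],F)
E
```

```text
t 2.1 j [-0.434 -0.1    1.713  0.769  1.867 -0.702] p [0.4289 0.1017 0.2589] rpy [ 2.775 -0.763  2.091] F [-0.3  0.  -1.1] T [-0.32  0.01  0.01] w 0.998 g 0.0
inc [-0.1298, -0.0252, 0.1263] [-0.0079, 0.0338, 0.0581] mm 109.7 deg 24.4
inc [-0.1799, -0.0434, 0.2269] [-0.0079, 0.0338, 0.0581] mm 175.7 deg 24.4
```

Now down to (0.442, 0.105, 0.15) and then look.

Emit:
{"op": "play_rows", "data": {"increments": [-0.13,-0.025,0.126,-0.0079,0.0338,0.0581,-1,-0.13,-0.025,0.126,-0.0079,0.0338,0.0581,-1,-0.13,-0.025,0.126,-0.0079,0.0338,0.0581,-1,-0.13,-0.025,0.126,-0.0079,0.0338,0.0581,-1,-0.13,-0.025,0.126,-0.0079,0.0338,0.0581,-1,-0.13,-0.025,0.126,-0.0079,0.0338,0.0581,-1]}}

```text
clock: 2.6
ee_pos: [0.4425, 0.1046, 0.15]
ee_rot: [3.133, -1.045, 1.581]
force: [0.3, -0.5, 0.6]
grip_width: 0.998
grasp_force: 0.0
```

```bash
python3 - <<'E'
from h import *
s=st(); F=frame(90,30,180); inc([.442,.128,.0857],F)
d=optics.get_image("wrist"); cv2.imwrite("pics/w1.png",d["color"]); np.savez("pics/w1.npz",**d)
for z,rr in ((0,.026),(.065,.033)):
  for a in (0,90,180,270): print(proj(d,[.442+rr*np.cos(np.radians(a)),.207+rr*np.sin(np.radians(a)),z]).round(0),end=' ')
  print()
e=optics.get_image("scene")["color"]; cv2.imwrite("pics/s1.png",e)
E
```

```text
t 2.6 j [-0.498  0.113  1.853  0.884  1.76  -0.605] p [0.4425 0.1046 0.15  ] rpy [ 3.133 -1.045  1.581] F [ 0.3 -0.5  0.6] T [-0.37 -0.02 -0.03] w 0.998 g 0.0
inc [-0.0731, -0.0011, 0.0875] [-0.0001, 0.0004, 0.0008] mm 68.4 deg 0.3
[346. 302.] [319. 280.] [291. 302.] [319. 326.] 
[359. 257.] [319. 229.] [278. 257.] [319. 291.]
```

View pics/w1.png

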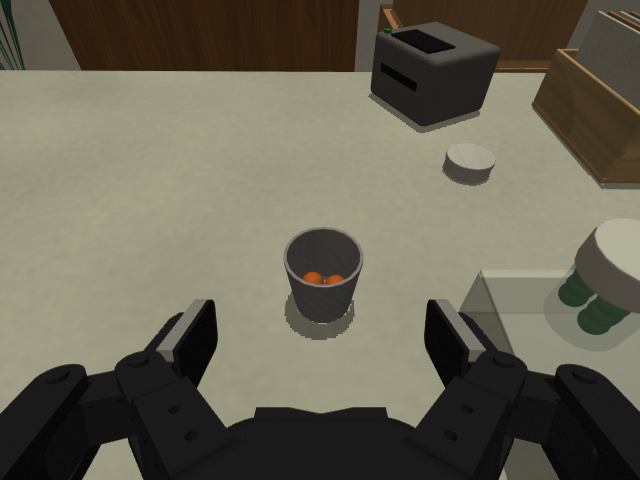

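The cup rim spans columns 284–363 (centre 323.5,260) against a prediction of 318.5,259, so the cup is at x≈0.445 and y is right. Going in along the tool axis.

```bash
python3 - <<'E'
from h import *
F=frame(90,30,180); inc([.445,.128,.0857],F);inc([.445,.2287,.0275],F)
E
```

```text
inc [-0.0751, 0.0021, 0.0892] [0.0001, 0.0008, 0.0015] mm 70.0 deg 0.6
inc [-0.0743, 0.0019, 0.283] [0.0001, 0.0008, 0.0015] mm 175.6 deg 0.6
```

Emit:
{"op": "play_rows", "data": {"increments": [-0.038,0.004,0.045,0,0.0008,0.0015,-1,-0.0745,0.004,0.089,0,0.0008,0.0015,-1,-0.0745,0.004,0.12,0,0.0008,0.0015,-1,-0.0745,0.004,0.16,0,0.0008,0.0015,-1,-0.0745,0.004,0.2,0,0.0008,0.0015,-1,-0.0745,0.004,0.24,0,0.0008,0.0015,-1,-0.0745,0.004,0.283,0,0.0008,0.0015,-1,-0.0745,0.004,0.283,0,0.0008,0.0015,-1]}}

```text
clock: 3.37
ee_pos: [0.4435, 0.2318, 0.0261]
ee_rot: [-3.135, -1.049, 1.569]
force: [-0.5, -0.2, 0.7]
grip_width: 0.999
grasp_force: 0.0
```

```bash
python3 - <<'E'
from h import *
s=st()
a=optics.get_image("wrist")["color"]; b=optics.get_image("scene")["color"][200:320,350:510]
c=np.hstack([cv2.resize(a,(400,300)),cv2.resize(b,(400,300),interpolation=cv2.INTER_CUBIC)]); cv2.imwrite("pics/g1.png",c)
E
```

```text
t 3.37 j [-0.238  0.278  1.984  1.019  1.413 -0.708] p [0.4435 0.2318 0.0261] rpy [-3.135 -1.049  1.569] F [-0.5 -0.2  0.7] T [-0.4   0.03  0.01] w 0.999 g 0.0
```

View pics/g1.png

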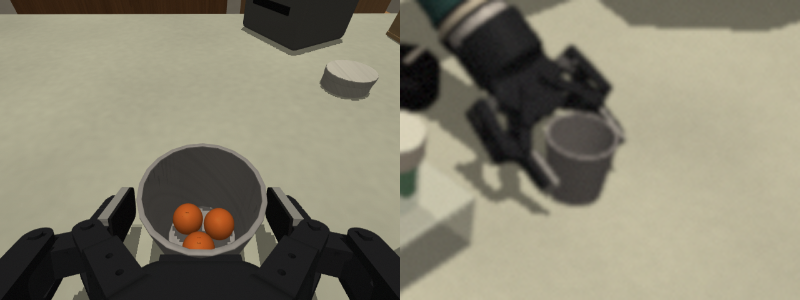

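Cup (columns 138–266) is centred between the fingers (135–268), with the beads inside. Closing.

Emit:
{"op": "play_rows", "data": {"increments": [0,0,0,0,0,0,1,0,0,0,0,0,0,1,0,0,0,0,0,0,1,0,0,0,0,0,0,1,0,0,0,0,0,0,1,0,0,0,0,0,0,1], "force": 50}}

```text
clock: 3.97
ee_pos: [0.4465, 0.2283, 0.0283]
ee_rot: [-3.141, -1.051, 1.568]
force: [-1.3, -3.1, 5.8]
grip_width: 0.72
grasp_force: 52.1
```

```bash
python3 - <<'E'
from h import *
s=st(); F=frame(90,30,180); inc([.445,.2287,.2275],F)
c=optics.get_image("wrist")["color"]; cv2.imwrite("pics/g2.png",c)
E
```

```text
t 3.97 j [-0.246  0.277  1.98   1.02   1.417 -0.708] p [0.4465 0.2283 0.0283] rpy [-3.141 -1.051  1.568] F [-1.3 -3.1  5.8] T [0.12 0.06 0.22] w 0.72 g 52.1
inc [0.2884, -0.0026, -0.1644] [0.0003, -0.0005, -0.0002] mm 199.2 deg 0.2
```

Emit:
{"op": "play_rows", "data": {"increments": [0.03,0,-0.017,0,0,0,1,0.07,0,-0.04,0,0,0,1,0.12,0,-0.069,0,0,0,1,0.17,0,-0.098,0,0,0,1,0.19,0,-0.11,0,0,0,1,0.19,0,-0.11,0,0,0,1]}}

```text
clock: 4.52
ee_pos: [0.448, 0.2275, 0.1621]
ee_rot: [3.129, -1.047, 1.579]
force: [1.0, -0.5, -1.7]
grip_width: 0.722
grasp_force: 54.1
```

```bash
python3 - <<'E'
from h import *
s=st(); F0=Ro.from_euler('xyz',s["ee_rot"]).as_matrix()
J=np.vstack([J,s["joints"],[-.238,.278,1.984,1.019,1.413,-.708]])
F=frame(90,30,180); u=F.T@[0,0,1]
TR=np.array([.444,-.236,.115])
for th in (90,110,125,138):
    P=frame(90,30,180+th); d=P@u; print(th,d.round(2),"tilt",np.degrees(np.arccos(d[2])).round())
pp=TR-.025*d-.03*np.r_[d[:2],0]/np.hypot(*d[:2]); g=pp+.0187*P[:,2]; print("pour tcp",g, ik(g,P)[0].round(2))
up=g+[0,0,.05]; print("up",up); inc(up,F); print(ik(up,F)[0].round(2)); inc([.43,0,.165],F)
E
```

```text
t 4.52 j [-0.246  0.039  1.907  0.999  1.579 -0.449] p [0.448  0.2275 0.1621] rpy [ 3.129 -1.047  1.579] F [ 1.  -0.5 -1.7] T [-0.71  0.02 -0.05] w 0.722 g 54.1
90 [ 0.87 -0.43  0.25] tilt 76.0
110 [ 0.81 -0.58 -0.01] tilt 90.0
125 [ 0.71 -0.68 -0.18] tilt 100.0
138 [ 0.58 -0.75 -0.31] tilt 108.0
pour tcp [ 0.41124405 -0.17713924  0.11333397] [-0.93  0.32  1.65  0.61  2.03  1.5 ]
up [ 0.41124405 -0.17713924  0.16333397]
inc [-0.3355, -0.0592, -0.5853] [0.0009, 0.0001, 0.0007] mm 406.4 deg 0.4
[-0.93  0.29  1.59  0.64  2.11 -0.85]
inc [-0.1855, -0.0289, -0.3309] [0.0009, 0.0001, 0.0007] mm 228.3 deg 0.4
```

Emit:
{"op": "play_rows", "data": {"increments": [-0.02,-0.004,-0.035,0,0,0,1,-0.05,-0.01,-0.088,0,0,0,1,-0.08,-0.015,-0.14,0,0,0,1,-0.11,-0.02,-0.192,0,0,0,1,-0.14,-0.025,-0.244,0,0,0,1,-0.17,-0.03,-0.297,0,0,0,1,-0.2,-0.035,-0.349,0,0,0,1,-0.23,-0.04,-0.401,0,0,0,1]}}

```text
clock: 5.18
ee_pos: [0.4202, -0.0506, 0.1566]
ee_rot: [-3.13, -1.05, 1.557]
force: [1.0, 0.5, -2.1]
grip_width: 0.717
grasp_force: 54.8
```

```bash
python3 - <<'E'
from h import *
s=st(); F=frame(90,30,180); inc([.411,-.177,.155],F)
E
```

```text
t 5.18 j [-0.775  0.228  1.706  0.738  1.972 -0.752] p [ 0.4202 -0.0506  0.1566] rpy [-3.13  -1.05   1.557] F [ 1.   0.5 -2.1] T [-0.68 -0.01 -0.01] w 0.717 g 54.8
inc [-0.1073, -0.0146, -0.1813] [-0.0, -0.0004, -0.0011] mm 126.7 deg 0.4
```

Emit:
{"op": "play_rows", "data": {"increments": [-0.03,-0.004,-0.05,0,0,0,1,-0.06,-0.008,-0.1,0,0,0,1,-0.09,-0.012,-0.152,0,0,0,1,-0.107,-0.0146,-0.181,0,0,0,1,-0.107,-0.0146,-0.181,0,0,0,1,-0.107,-0.0146,-0.181,0,0,0,1]}}

```text
clock: 5.68
ee_pos: [0.4118, -0.1759, 0.1551]
ee_rot: [-3.131, -1.051, 1.557]
force: [-0.6, 0.3, -2.0]
grip_width: 0.718
grasp_force: 54.8
```

```bash
python3 - <<'E'
from h import *
s=st(); inc([.411,-.177,.135],frame(90,30,180+70)); 
d=optics.get_image("top"); np.savez("pics/top2.npz",**d); a=d["color"][230:350,340:500]; b=optics.get_image("scene")["color"][130:250,210:370]
cv2.imwrite("pics/p1.png",np.hstack([cv2.resize(x,(400,300),interpolation=cv2.INTER_CUBIC) for x in (a,b)]))
E
```

```text
t 5.68 j [-0.931  0.387  1.501  0.645  2.1   -0.846] p [ 0.4118 -0.1759  0.1551] rpy [-3.131 -1.051  1.557] F [-0.6  0.3 -2. ] T [-0.69 -0.01  0.  ] w 0.718 g 54.8
inc [-0.0299, -0.0011, 0.0151] [-0.0002, -0.0006, 0.1933] mm 20.1 deg 69.6
```

View pics/p1.png

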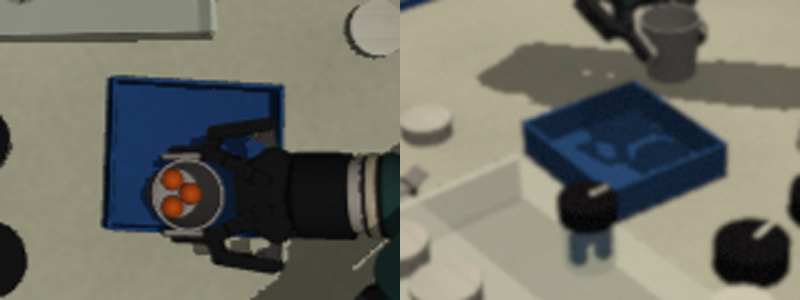

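The cup is over the tray's near-left corner with three beads inside; tipping goes toward the tray middle.

Emit:
{"op": "play_rows", "data": {"increments": [-0.01,0,0.006,0,0,0.019,1,-0.02,0,0.012,0,0,0.038,1,-0.03,0,0.018,0,0,0.057,1,-0.04,0,0.024,0,0,0.076,1,-0.05,0,0.03,0,0,0.095,1,-0.054,0,0.032,0,0,0.114,1,-0.054,0,0.032,0,0,0.133,1,-0.054,0,0.032,0,0,0.152,1]}}

```text
clock: 6.45
ee_pos: [0.4118, -0.1725, 0.1187]
ee_rot: [-2.179, -0.516, 0.334]
force: [-0.8, 0.1, -2.4]
grip_width: 0.723
grasp_force: 54.8
```

```bash
python3 - <<'E'
from h import *
s=st(); inc([.411,-.177,.116],frame(90,30,180+112)); inc([.411,-.177,.116],frame(90,30,180+140))
E
```

```text
t 6.45 j [-0.926  0.426  1.53   0.624  2.045  0.069] p [ 0.4118 -0.1725  0.1187] rpy [-2.179 -0.516  0.334] F [-0.8  0.1 -2.4] T [-0.69 -0.02  0.03] w 0.723 g 54.8
inc [-0.0054, 0.0056, -0.0042] [-0.0006, 0.0003, 0.1576] mm 5.3 deg 56.7
inc [-0.0054, 0.0056, -0.0042] [-0.0005, 0.0005, 0.2353] mm 5.3 deg 84.7
```

Emit:
{"op": "play_rows", "data": {"increments": [-0.005,0.006,-0.004,0,0,0.019,1,-0.005,0.006,-0.004,0,0,0.038,1,-0.005,0.006,-0.004,0,0,0.057,1,-0.005,0.006,-0.004,0,0,0.076,1,-0.005,0.006,-0.004,0,0,0.095,1,-0.005,0.006,-0.004,0,0,0.114,1,-0.005,0.006,-0.004,0,0,0.133,1,-0.005,0.006,-0.004,0,0,0.152,1]}}

```text
clock: 7.12
ee_pos: [0.4115, -0.1771, 0.1162]
ee_rot: [-2.119, 0.302, -0.177]
force: [-0.4, -0.6, -1.6]
grip_width: 0.716
grasp_force: 54.9
```

```bash
python3 - <<'E'
from h import *
s=st(); inc([.411,-.177,.116],frame(90,30,180+145))
E
```

```text
t 7.12 j [-0.931  0.435  1.523  0.619  2.046  1.018] p [ 0.4115 -0.1771  0.1162] rpy [-2.119  0.302 -0.177] F [-0.4 -0.6 -1.6] T [-0.65  0.   -0.04] w 0.716 g 54.9
inc [-0.0007, 0.0005, 0.0003] [-0.0001, 0.0005, 0.0973] mm 0.5 deg 35.0
```

Emit:
{"op": "play_rows", "data": {"increments": [0,0,0,0,0,0.019,1,0,0,0,0,0,0.038,1,0,0,0,0,0,0.057,1,0,0,0,0,0,0.076,1,0,0,0,0,0,0.09,1,0,0,0,0,0,0.09,1,0,0,0,0,0,0.09,1,0,0,0,0,0,0.09,1]}}

```text
clock: 7.78
ee_pos: [0.4116, -0.1779, 0.1164]
ee_rot: [-2.321, 0.752, -0.566]
force: [0.3, 0.6, -2.0]
grip_width: 0.721
grasp_force: 54.9
```

```bash
python3 - <<'E'
from h import *
s=st(); F0=Ro.from_euler('xyz',s["ee_rot"]).as_matrix(); print("cup axis",F0@(frame(90,30,180).T@[0,0,1]))
a=optics.get_image("top")["color"][230:350,340:500]; b=optics.get_image("scene")["color"][130:250,210:370]
cv2.imwrite("pics/p2.png",np.hstack([cv2.resize(x,(400,300),interpolation=cv2.INTER_CUBIC) for x in (a,b)]))
for n,x in (("top",a),("scene",b)):
    h=cv2.cvtColor(x,cv2.COLOR_BGR2HSV); m=cv2.inRange(h,(4,150,90),(18,255,255)); k,_,S,c=cv2.connectedComponentsWithStats(m); print(n,[(S[i,4],(c[i]*2.5).round()) for i in range(1,k) if S[i,4]>4])
E
```

```text
t 7.78 j [-0.932  0.436  1.521  0.619  2.046  1.576] p [ 0.4116 -0.1779  0.1164] rpy [-2.321  0.752 -0.566] F [ 0.3  0.6 -2. ] T [-0.64  0.04 -0.02] w 0.721 g 54.9
cup axis [ 0.53465782 -0.77254509 -0.34251292]
top [(np.int32(38), array([197.,  95.])), (np.int32(37), array([228., 119.]))]
scene [(np.int32(57), array([175., 141.]))]
```

View pics/p2.png

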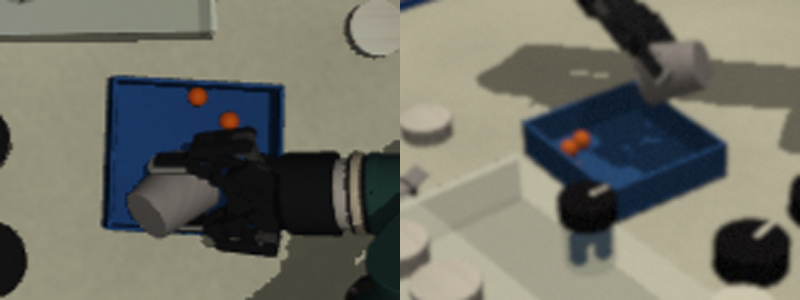

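Two beads show at top crop (197,95) and (228,119). The third is hidden or still in the cup, so I tip further and wait.

Emit:
{"op": "play_rows", "data": {"increments": [0,0,0,0,0,0.02,1,0,0,0,0,0,0.04,1,0,0,0,0,0,0.055,1,0,0,0,0,0,0.03,1,0,0,0,0,0,0.055,1,0,0,0,0,0,0.055,1,0,0,0,0,0,0.055,1,0,0,0,0,0,0.055,1]}}

```text
clock: 8.55
ee_pos: [0.4116, -0.1787, 0.1164]
ee_rot: [-2.643, 0.968, -0.986]
force: [-0.4, 0.2, -1.2]
grip_width: 0.722
grasp_force: 54.9
```

```bash
cat >> h.py <<'E'
def beads(n="top",z=.0155):
    d=optics.get_image(n); m=cv2.inRange(cv2.cvtColor(d["color"],cv2.COLOR_BGR2HSV),(4,150,90),(18,255,255)); k,_,S,c=cv2.connectedComponentsWithStats(m)
    print(n,[(int(S[i,4]),c[i].round(1).tolist(),ray(d,*c[i],z)[:2].round(3).tolist()) for i in range(1,k) if S[i,4]>4]); return d
E
python3 - <<'E'
from h import *
s=st(); beads(); beads("scene"); beads("wrist")
inc([.411,-.177,.13],frame(90,30,180+70))
E
```

```text
t 8.55 j [-0.933  0.436  1.52   0.619  2.047  1.922] p [ 0.4116 -0.1787  0.1164] rpy [-2.643  0.968 -0.986] F [-0.4  0.2 -1.2] T [-0.63 -0.   -0.02] w 0.722 g 54.9
top [(159, [54.3, 104.6], [0.972, 0.747]), (133, [123.2, 110.5], [0.954, 0.556]), (7, [597.0, 118.0], [0.922, -0.766]), (111, [124.7, 122.6], [0.919, 0.551]), (2366, [615.3, 161.6], [0.796, -0.806]), (102, [116.5, 134.3], [0.885, 0.572]), (5, [596.0, 141.0], [0.856, -0.757]), (5, [558.0, 150.0], [0.831, -0.649]), (10, [616.4, 198.4], [0.693, -0.8]), (1801, [609.3, 328.8], [0.341, -0.75]), (548, [32.6, 262.1], [0.535, 0.78]), (166, [6.8, 262.9], [0.534, 0.847]), (38, [418.7, 268.2], [0.507, -0.249]), (41, [442.8, 271.0], [0.499, -0.313]), (19, [445.7, 279.9], [0.475, -0.32])]
scene [(5, [71.0, 11.2], [0.233, -2.702]), (5, [61.2, 14.2], [0.301, -2.669]), (8, [67.9, 15.6], [0.283, -2.61]), (6, [73.2, 15.2], [0.256, -2.601]), (6, [79.5, 16.7], [0.24, -2.543]), (6, [167.2, 68.2], [0.258, -1.413]), (9, [129.8, 72.3], [0.406, -1.472]), (9, [161.1, 75.9], [0.322, -1.342]), (5, [132.8, 74.6], [0.408, -1.436]), (5, [173.6, 76.0], [0.282, -1.306]), (6, [153.0, 84.7], [0.394, -1.27]), (39, [273.7, 183.5], [0.476, -0.318]), (6, [615.2, 189.0], [-0.248, 0.35]), (21938, [104.4, 362.5], [1.099, -0.012]), (392, [141.3, 301.2], [0.976, -0.119]), (6, [39.0, 392.2], [1.212, -0.025]), (6, [45.2, 405.2], [1.212, 0.01]), (5, [53.8, 424.0], [1.213, 0.058]), (17, [68.1, 453.0], [1.213, 0.126]), (22, [76.2, 470.2], [1.213, 0.163])]
wrist [(926, [248.1, 393.1], [0.448, -0.898]), (901, [392.9, 393.1], [0.872, -1.419])]
inc [-0.0203, -0.0056, -0.0088] [-0.0003, 0.0002, -0.255] mm 13.700000000000001 deg 91.8
```

All three beads are in the tray: (.507,-.249), (.499,-.313), (.475,-.320). Now I bring the cup upright and back.

```bash
python3 - <<'E'
from h import *
F=frame(90,30,180); inc([.411,-.177,.17],F); inc([.42,-.06,.17],F)
E
```

```text
inc [-0.0752, -0.0236, -0.0421] [-0.0005, 0.0, -0.4495] mm 53.6 deg 161.8
inc [-0.1628, -0.0682, 0.127] [-0.0005, 0.0, -0.4495] mm 130.5 deg 161.8
```

Emit:
{"op": "play_rows", "data": {"increments": [-0.04,-0.012,-0.022,0,0,-0.019,1,-0.075,-0.0236,-0.042,0,0,-0.038,1,-0.075,-0.0236,-0.042,0,0,-0.057,1,-0.09,-0.031,-0.014,0,0,-0.076,1,-0.105,-0.039,0.015,0,0,-0.095,1,-0.12,-0.046,0.043,0,0,-0.114,1,-0.134,-0.054,0.071,0,0,-0.133,1,-0.163,-0.068,0.127,0,0,-0.152,1]}}

```text
clock: 9.37
ee_pos: [0.4207, -0.0611, 0.1699]
ee_rot: [-2.113, 0.252, -0.152]
force: [0.8, 0.6, -1.4]
grip_width: 0.72
grasp_force: 54.8
```

```bash
python3 - <<'E'
from h import *
st(); F=frame(90,30,180); inc([.43,.04,.165],F)
E
```

```text
t 9.37 j [-0.789  0.223  1.68   0.739  2.     1.117] p [ 0.4207 -0.0611  0.1699] rpy [-2.113  0.252 -0.152] F [ 0.8  0.6 -1.4] T [-0.61 -0.05 -0.04] w 0.72 g 54.8
inc [-0.0079, -0.0782, 0.1501] [0.0003, -0.0004, -0.2967] mm 101.6 deg 106.8
```

Emit:
{"op": "play_rows", "data": {"increments": [-0.001,-0.01,0.02,0,0,-0.019,1,-0.002,-0.02,0.04,0,0,-0.038,1,-0.003,-0.03,0.06,0,0,-0.057,1,-0.004,-0.04,0.08,0,0,-0.076,1,-0.005,-0.05,0.1,0,0,-0.095,1,-0.006,-0.06,0.12,0,0,-0.114,1,-0.007,-0.07,0.135,0,0,-0.133,1,-0.008,-0.078,0.15,0,0,-0.152,1]}}

```text
clock: 10.03
ee_pos: [0.4289, 0.0418, 0.1653]
ee_rot: [-2.201, -0.562, 0.372]
force: [-1.1, -0.0, -2.5]
grip_width: 0.72
grasp_force: 54.8
```

```bash
python3 - <<'E'
from h import *
st(); F=frame(90,30,180); inc([.445,.2287,.165],F)
E
```

```text
t 10.03 j [-0.625  0.126  1.806  0.828  1.875  0.256] p [0.4289 0.0418 0.1653] rpy [-2.201 -0.562  0.372] F [-1.1 -0.  -2.5] T [-0.57  0.01  0.02] w 0.72 g 54.8
inc [0.1166, -0.1053, 0.2703] [-0.0003, -0.0002, -0.1445] mm 187.6 deg 52.0
```

Emit:
{"op": "play_rows", "data": {"increments": [0.015,-0.013,0.034,0,0,-0.019,1,0.03,-0.027,0.07,0,0,-0.038,1,0.05,-0.045,0.115,0,0,-0.057,1,0.07,-0.063,0.162,0,0,-0.076,1,0.09,-0.081,0.208,0,0,-0.095,1,0.1166,-0.1053,0.27,0,0,-0.114,1,0.1166,-0.1053,0.27,0,0,-0.133,1,0.1166,-0.1053,0.27,0,0,-0.1445,1]}}

```text
clock: 10.7
ee_pos: [0.444, 0.2303, 0.1648]
ee_rot: [-3.138, -1.049, 1.573]
force: [0.1, -0.3, -1.8]
grip_width: 0.719
grasp_force: 55.4
```

Emit:
{"op": "play_rows", "data": {"increments": [0,0,0,0,0,0,1]}}

```text
clock: 10.78
ee_pos: [0.4449, 0.2288, 0.1648]
ee_rot: [-3.131, -1.049, 1.562]
force: [-0.3, -0.1, -1.3]
grip_width: 0.719
grasp_force: 55.4
```

```bash
python3 - <<'E'
from h import *
st(); F=frame(90,30,180); inc([.4465,.2283,.05],F);inc([.4465,.2283,.030],F);beads()
d=optics.get_image("scene");cv2.imwrite("pics/s3.png",d["color"])
E
```

```text
t 10.78 j [-0.244  0.035  1.905  0.998  1.589 -0.436] p [0.4449 0.2288 0.1648] rpy [-3.131 -1.049  1.562] F [-0.3 -0.1 -1.3] T [-0.68 -0.04  0.  ] w 0.719 g 55.4
inc [-0.1662, 0.0037, 0.0947] [-0.0005, -0.0003, -0.0007] mm 114.8 deg 0.3
inc [-0.1951, 0.0038, 0.1113] [-0.0005, -0.0003, -0.0007] mm 134.8 deg 0.3
top [(159, [54.3, 104.6], [0.972, 0.747]), (133, [123.2, 110.5], [0.954, 0.556]), (5, [597.0, 118.0], [0.922, -0.766]), (111, [124.7, 122.6], [0.919, 0.551]), (2292, [615.2, 161.6], [0.796, -0.806]), (102, [116.5, 134.3], [0.885, 0.572]), (6, [596.3, 140.5], [0.857, -0.758]), (6, [593.0, 178.5], [0.749, -0.74]), (10, [616.4, 198.4], [0.693, -0.8]), (1740, [609.3, 329.1], [0.34, -0.749]), (300, [39.7, 261.8], [0.536, 0.761]), (187, [21.5, 262.5], [0.535, 0.809]), (156, [6.5, 262.9], [0.534, 0.848]), (38, [418.7, 268.2], [0.507, -0.249]), (41, [442.8, 271.0], [0.499, -0.313]), (39, [444.2, 280.0], [0.475, -0.316])]
```

Beads are settled in the tray and the cup is empty. Lowering.

Emit:
{"op": "play_rows", "data": {"increments": [-0.04,0.001,0.023,0,0,0,1,-0.08,0.002,0.046,0,0,0,1,-0.12,0.003,0.068,0,0,0,1,-0.15,0.003,0.086,0,0,0,1,-0.17,0.004,0.097,0,0,0,1,-0.185,0.004,0.1055,0,0,0,1,-0.193,0.004,0.11,0,0,0,1,-0.193,0.004,0.11,0,0,0,1]}}

```text
clock: 11.55
ee_pos: [0.4474, 0.2269, 0.0308]
ee_rot: [-3.124, -1.049, 1.551]
force: [-0.8, 0.3, -2.4]
grip_width: 0.72
grasp_force: 55.4
```

```bash
python3 - <<'E'
from h import *
st(); inc([.4465,.2283,.0283],frame(90,30,180))
E
```

```text
t 11.55 j [-0.248  0.274  1.976  1.016  1.423 -0.694] p [0.4474 0.2269 0.0308] rpy [-3.124 -1.049  1.551] F [-0.8  0.3 -2.4] T [-0.62 -0.02 -0.04] w 0.72 g 55.4
inc [-0.0024, -0.0014, 0.0041] [-0.0001, -0.0004, -0.0015] mm 3.0 deg 0.6
```

Emit:
{"op": "play_rows", "data": {"increments": [-0.002,0,0.001,0,0,0,1,-0.0036,0,0.002,0,0,0,1,-0.0036,0,0.002,0,0,0,1,-0.0036,0,0.002,0,0,0,1]}}

```text
clock: 11.88
ee_pos: [0.4479, 0.2271, 0.0298]
ee_rot: [-3.132, -1.049, 1.559]
force: [0.3, 0.3, -1.4]
grip_width: 0.718
grasp_force: 55.4
```

Emit:
{"op": "play_rows", "data": {"increments": [-0.0015,0,0.0008,0,0,0,1,-0.003,0,0.0016,0,0,0,1,-0.003,0,0.0016,0,0,0,1,-0.003,0,0.0016,0,0,0,1]}}

```text
clock: 12.22
ee_pos: [0.4479, 0.2273, 0.0284]
ee_rot: [-3.132, -1.051, 1.56]
force: [-1.1, -1.2, 6.1]
grip_width: 0.721
grasp_force: 55.3
```

Emit:
{"op": "play_rows", "data": {"increments": [0,0,0,0,0,0,-1,0,0,0,0,0,0,-1,0,0,0,0,0,0,-1,0,0,0,0,0,0,-1,0,0,0,0,0,0,-1,0,0,-0.03,0,0,0,-1,0,0,-0.07,0,0,0,-1,0,0,-0.12,0,0,0,-1]}}

```text
clock: 12.88
ee_pos: [0.4461, 0.165, 0.0626]
ee_rot: [-3.123, -1.05, 1.554]
force: [0.8, -1.1, 1.0]
grip_width: 1.001
grasp_force: 0.0
```

```bash
python3 - <<'E'
from h import *
st(); F=frame(90,30,180); q=r.read_state()["joints"]
cap=np.array([.6263,-.056,.123])
# vertical tool frames for cap; yaw = angle of x_tool
for yaw in range(0,360,30):
    R=Ro.from_euler('xyz',[np.pi,0,np.radians(yaw)]).as_matrix()
    best=min((ik(cap-[0,0,.025],R,s) for s in ([-.2,.6,1.2,0,1.5,a] for a in (-1.5,0,1.5))),key=lambda a:a[1]); print(yaw,best[0].round(2),round(best[1],4))
inc([.445,.10,.16],F)
a=optics.get_image("wrist")["color"]; b=optics.get_image("scene")["color"][200:320,350:510]
cv2.imwrite("pics/g3.png",np.hstack([cv2.resize(a,(400,300)),cv2.resize(b,(400,300),interpolation=cv2.INTER_CUBIC)]))
E
```

```text
t 12.88 j [-0.378  0.232  1.939  0.935  1.557 -0.688] p [0.4461 0.165  0.0626] rpy [-3.123 -1.05   1.554] F [ 0.8 -1.1  1. ] T [-0.43 -0.03 -0.04] w 1.001 g 0.0
0 [-0.18  0.27  1.43  0.    1.45  1.39] 0.0
30 [-0.18  0.27  1.43 -0.    1.45  0.87] 0.0
60 [-0.18  0.27  1.43 -0.    1.45  0.34] 0.0
90 [-0.18  0.27  1.43  0.    1.45 -0.18] 0.0
120 [-0.18  0.27  1.43  0.    1.45 -0.7 ] 0.0
150 [-0.18  0.27  1.43 -0.    1.45 -1.23] 0.0
180 [-0.18  0.27  1.43 -0.    1.45 -1.75] 0.0
210 [-0.18  0.27  1.43 -0.    1.45 -2.27] 0.0
240 [-0.1   0.27  1.43 -0.09  1.43 -2.57] 0.0531
270 [-0.32  0.22  1.5   0.16  1.4   2.57] 0.0906
300 [-0.18  0.27  1.43  0.    1.45  2.44] 0.0
330 [-0.18  0.27  1.43  0.    1.45  1.92] 0.0
inc [0.0869, -0.0032, -0.1748] [-0.0006, -0.0004, -0.0013] mm 117.2 deg 0.6
```

View pics/g3.png

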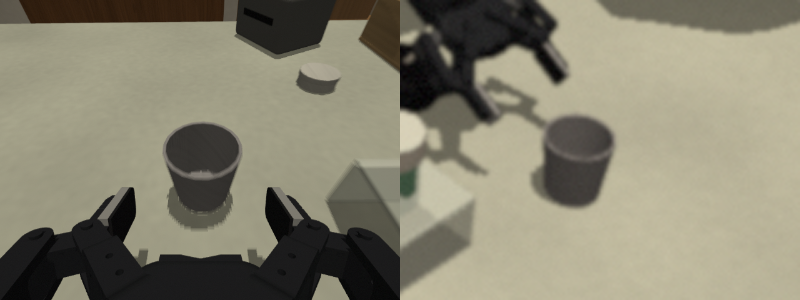

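The cup stands upright and empty, and is released. Retreating up, then over to the cap.

Emit:
{"op": "play_rows", "data": {"increments": [0.02,0,-0.05,0,0,0,-1,0.05,0,-0.11,0,0,0,-1,0.1,0,-0.17,0,0,0,-1,0.16,0,-0.2,0,0,0,-1,0.2,0,-0.22,0,0,0,-1,0.2,0,-0.22,0,0,0,-1]}}

```text
clock: 13.48
ee_pos: [0.4507, 0.1097, 0.239]
ee_rot: [3.128, -1.046, 1.579]
force: [0.6, 0.4, 0.1]
grip_width: 0.999
grasp_force: 0.0
```

```bash
python3 - <<'E'
from h import *
st(); R=Ro.from_euler('xyz',[np.pi,0,np.pi/2]).as_matrix(); inc([.60,-.056,.25],R); inc([.45,.02,.25],R)
E
```

```text
t 13.48 j [-0.483  0.018  1.757  0.932  1.862 -0.439] p [0.4507 0.1097 0.239 ] rpy [ 3.128 -1.046  1.579] F [0.6 0.4 0.1] T [-0.43  0.   -0.  ] w 0.999 g 0.0
inc [-0.1236, 0.2498, -0.2469] [0.0012, -0.1665, 0.0002] mm 223.39999999999998 deg 60.0
inc [-0.0591, -0.0006, -0.1386] [0.0012, -0.1665, 0.0002] mm 90.39999999999999 deg 60.0
```

Emit:
{"op": "play_rows", "data": {"increments": [-0.0124,0.025,-0.035,0,-0.0185,0,-1,-0.025,0.05,-0.07,0,-0.037,0,-1,-0.037,0.075,-0.1,0,-0.0555,0,-1,-0.05,0.1,-0.13,0,-0.074,0,-1,-0.074,0.14,-0.17,0,-0.0925,0,-1,-0.1,0.19,-0.21,0.001,-0.111,0,-1,-0.1236,0.25,-0.247,0.001,-0.13,0,-1,-0.1236,0.25,-0.247,0.0012,-0.1495,0,-1]}}

```text
clock: 14.15
ee_pos: [0.6022, -0.0598, 0.2367]
ee_rot: [-3.127, -0.103, 1.567]
force: [-1.2, 0.8, -2.5]
grip_width: 1.0
grasp_force: 0.0
```

```bash
python3 - <<'E'
from h import *
st(); R=Ro.from_euler('xyz',[np.pi,0,np.pi/2]).as_matrix(); inc([.626,-.056,.22],R)
E
```

```text
t 14.15 j [-0.245  0.23   1.201  0.098  1.749 -0.226] p [ 0.6022 -0.0598  0.2367] rpy [-3.127 -0.103  1.567] F [-1.2  0.8 -2.5] T [-0.08  0.02 -0.  ] w 1.0 g 0.0
inc [0.0036, 0.04, 0.0278] [-0.0023, -0.0164, -0.0005] mm 29.3 deg 6.0
```

Emit:
{"op": "play_rows", "data": {"increments": [0.0036,0.04,0.028,-0.0023,-0.0164,-0.0005,-1,0.0036,0.04,0.028,-0.0023,-0.0164,-0.0005,-1,0.0036,0.04,0.028,-0.0023,-0.0164,-0.0005,-1,0.0036,0.04,0.028,-0.0023,-0.0164,-0.0005,-1]}}

```text
clock: 14.48
ee_pos: [0.6211, -0.0511, 0.2231]
ee_rot: [-3.141, -0.008, 1.575]
force: [-0.3, -0.0, 0.3]
grip_width: 0.998
grasp_force: 0.0
```

```bash
python3 - <<'E'
from h import *
st(); R=Ro.from_euler('xyz',[np.pi,0,np.pi/2]).as_matrix()
d=optics.get_image("wrist"); np.savez("pics/w4.npz",**d); cv2.imwrite("pics/w4.png",d["color"])
print(proj(d,[.6263,-.056,.135]),proj(d,[.6263+.028,-.056,.135]),proj(d,[.6263,-.056+.028,.135]))
E
```

```text
t 14.48 j [-0.177  0.254  1.195  0.008  1.695 -0.181] p [ 0.6211 -0.0511  0.2231] rpy [-3.141 -0.008  1.575] F [-0.3 -0.   0.3] T [-0.03  0.05 -0.  ] w 0.998 g 0.0
[327.12910841 255.09905408] [367.77284923 255.24869081] [327.50670911 215.2618396 ]
```

View pics/w4.png

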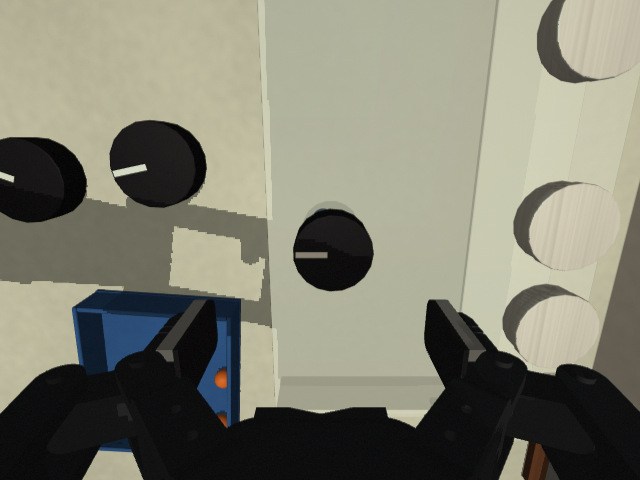

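Cap top centre is at about (333,252), against fingers' midpoint 320 and a prediction of (327,255), so cap ≈ (0.630,-0.054). The stripe points to -x.

```bash
python3 - <<'E'
from h import *
R=Ro.from_euler('xyz',[np.pi,0,np.pi/2]).as_matrix(); inc([.630,-.054,.15],R); inc([.630,-.054,.101],R)
E
```

```text
inc [-0.0045, 0.0146, 0.1231] [0.0001, -0.0012, 0.0005] mm 74.5 deg 0.5
inc [-0.0051, 0.0146, 0.2048] [0.0001, -0.0012, 0.0005] mm 123.2 deg 0.5
```

Emit:
{"op": "play_rows", "data": {"increments": [-0.005,0.0146,0.04,0,-0.0012,0.0005,-1,-0.005,0.0146,0.08,0,-0.0012,0.0005,-1,-0.005,0.0146,0.12,0,-0.0012,0.0005,-1,-0.005,0.0146,0.15,0,-0.0012,0.0005,-1,-0.005,0.0146,0.18,0,-0.0012,0.0005,-1,-0.005,0.0146,0.205,0,-0.0012,0.0005,-1,-0.005,0.0146,0.205,0,-0.0012,0.0005,-1,-0.005,0.0146,0.205,0,-0.0012,0.0005,-1]}}

```text
clock: 15.2
ee_pos: [0.6298, -0.055, 0.1012]
ee_rot: [3.141, 0.0, 1.569]
force: [0.3, -0.3, -0.3]
grip_width: 1.002
grasp_force: 0.0
```

```bash
python3 - <<'E'
from h import *
st(); cv2.imwrite("pics/w5.png",cv2.resize(optics.get_image("wrist")["color"],(480,360)))
E
```

```text
t 15.2 j [-0.177  0.324  1.351 -0.     1.466 -0.175] p [ 0.6298 -0.055   0.1012] rpy [3.141 0.    1.569] F [ 0.3 -0.3 -0.3] T [-0.    0.05 -0.07] w 1.002 g 0.0
```

View pics/w5.png

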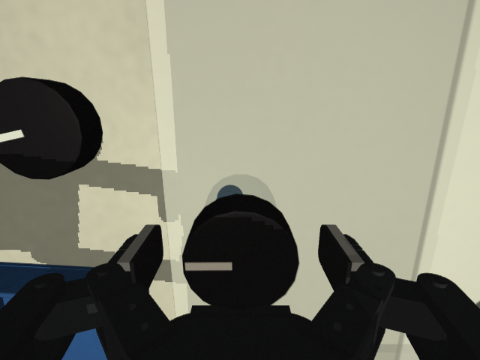

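Cap (182–298) is centred between the pads (162–320). Closing with moderate grip; from here on I check by numbers.

Emit:
{"op": "play_rows", "data": {"increments": [0,0,0,0,0,0,1,0,0,0,0,0,0,1,0,0,0,0,0,0,1,0,0,0,0,0,0,1,0,0,0,0,0,0,1,0,0,0,0,0,0,1], "force": 40}}

```text
clock: 15.75
ee_pos: [0.6308, -0.0543, 0.1039]
ee_rot: [3.138, 0.002, 1.571]
force: [-3.4, -0.6, 5.9]
grip_width: 0.636
grasp_force: 41.1
```

```bash
cat >> h.py <<'E'
def stripe():
    "bright-pixel angle of the cap's stripe in the top view, about the cap centre"
    d=optics.get_image("top"); im=cv2.cvtColor(d["color"],cv2.COLOR_BGR2GRAY)[200:236,332:368]
    v,u=np.where(im>100); return im
E
python3 - <<'E'
from h import *
st()
E
```

```text
t 15.75 j [-1.750e-01  3.220e-01  1.348e+00 -1.000e-03  1.468e+00 -1.750e-01] p [ 0.6308 -0.0543  0.1039] rpy [3.138e+00 2.000e-03 1.571e+00] F [-3.4 -0.6  5.9] T [-0.13  0.66 -0.05] w 0.636 g 41.1
```

Emit:
{"op": "play_rows", "data": {"increments": [0,0,-0.003,0,0,-0.008,1,0,0,-0.003,0,0,-0.016,1,0,0,-0.003,0,0,-0.024,1,0,0,-0.003,0,0,-0.032,1,0,0,-0.003,0,0,-0.04,1,0,0,-0.003,0,0,-0.048,1,0,0,-0.003,0,0,-0.048,1]}}

```text
clock: 16.33
ee_pos: [0.6299, -0.0533, 0.1042]
ee_rot: [3.141, -0.0, 1.871]
force: [-4.4, 2.2, 3.8]
grip_width: 0.639
grasp_force: 60.0
```

```bash
python3 - <<'E'
from h import *
s=st(); d=optics.get_image("wrist"); g=cv2.cvtColor(d["color"],cv2.COLOR_BGR2GRAY); np.savez("pics/w6.npz",**d)
# stripe in wrist frame: light pixels inside the cap disc (cap ~ (320,340) in 640x480)
m=np.zeros_like(g); cv2.ellipse(m,(320,345),(68,50),0,0,360,255,-1); k,_,S,c=cv2.connectedComponentsWithStats(((g>90)&(m>0)).astype(np.uint8)); print([(S[i].tolist(),c[i].round()) for i in range(1,k) if S[i,4]>15])
print("closing-axis j6 torque",s["joint_efforts"][5])
E
```

```text
t 16.33 j [-1.750e-01  3.220e-01  1.348e+00  1.000e-03  1.472e+00 -4.750e-01] p [ 0.6299 -0.0533  0.1042] rpy [ 3.141 -0.     1.871] F [-4.4  2.2  3.8] T [ 0.26  0.95 -0.97] w 0.639 g 60.0
[([252, 343, 58, 15, 582], array([280., 350.]))]
closing-axis j6 torque -1.2777045741677284
```

The torque reached -1 N m and the stripe lags by about 0.1 rad, so this is the hard stop and the wrong way. Turning the other way.

Emit:
{"op": "play_rows", "data": {"increments": [0,0,0,0,0,0.012,1,0,0,0,0,0,0.024,1,0,0,0,0,0,0.036,1,0,0,0,0,0,0.048,1,0,0,0,0,0,0.06,1,0,0,0,0,0,0.072,1,0,0,0,0,0,0.084,1,0,0,0,0,0,0.096,1]}}

```text
clock: 17.05
ee_pos: [0.6313, -0.055, 0.1041]
ee_rot: [3.137, 0.002, 1.265]
force: [-1.0, -1.4, 1.3]
grip_width: 0.635
grasp_force: 58.5
```

```bash
cat > chk.py <<'E'
from h import *
s=st(); d=optics.get_image("wrist"); g=cv2.cvtColor(d["color"],cv2.COLOR_BGR2GRAY)
m=np.zeros_like(g); cv2.ellipse(m,(320,345),(68,50),0,0,360,255,-1); k,L,S,c=cv2.connectedComponentsWithStats(((g>90)&(m>0)).astype(np.uint8))
for i in range(1,k):
    if S[i,4]>60: v,u=np.where(L==i); print(S[i].tolist(),c[i].round(),"slope",np.polyfit(u,v,1)[0].round(3))
E
python3 chk.py
```

```text
t 17.05 j [-0.175  0.323  1.347 -0.002  1.468  0.131] p [ 0.6313 -0.055   0.1041] rpy [3.137e+00 2.000e-03 1.265e+00] F [-1.  -1.4  1.3] T [-0.26  0.11  0.03] w 0.635 g 58.5
[252, 344, 58, 14, 562] [280. 350.] slope 0.08
```

The torque is about zero, so it turns freely this way. Continuing to about 1.5 rad in all.

Emit:
{"op": "play_rows", "data": {"increments": [0,0,0,0,0,0.015,1,0,0,0,0,0,0.03,1,0,0,0,0,0,0.045,1,0,0,0,0,0,0.06,1,0,0,0,0,0,0.075,1,0,0,0,0,0,0.09,1,0,0,0,0,0,0.105,1,0,0,0,0,0,0.12,1]}}

```text
clock: 17.77
ee_pos: [0.6319, -0.0545, 0.1042]
ee_rot: [3.137, -0.004, 0.512]
force: [-0.5, -1.5, 0.8]
grip_width: 0.632
grasp_force: 58.5
```

Emit:
{"op": "play_rows", "data": {"increments": [0,0,0,0,0,0.015,1,0,0,0,0,0,0.03,1,0,0,0,0,0,0.045,1,0,0,0,0,0,0.055,1,0,0,0,0,0,0.055,1,0,0,0,0,0,0.055,1]}}

```text
clock: 18.27
ee_pos: [0.6318, -0.0546, 0.1042]
ee_rot: [3.139, -0.004, 0.172]
force: [1.1, -1.8, 1.4]
grip_width: 0.638
grasp_force: 58.6
```

```bash
python3 chk.py
```

```text
t 18.27 j [-1.750e-01  3.230e-01  1.347e+00 -1.000e-03  1.467e+00  1.224e+00] p [ 0.6318 -0.0546  0.1042] rpy [ 3.139 -0.004  0.172] F [ 1.1 -1.8  1.4] T [-0.36 -0.12 -0.03] w 0.638 g 58.6
[252, 344, 58, 14, 563] [280. 350.] slope 0.082
```

Cap is at about 1.5 rad, within 0.85–2.2. Lifting gently.

Emit:
{"op": "play_rows", "data": {"increments": [0,0,-0.004,0,0,0,1,0,0,-0.008,0,0,0,1,0,0,-0.012,0,0,0,1,0,0,-0.016,0,0,0,1]}}

```text
clock: 18.65
ee_pos: [0.6313, -0.0546, 0.1118]
ee_rot: [3.139, -0.003, 0.171]
force: [3.8, -3.3, -3.7]
grip_width: 0.643
grasp_force: 58.1
```

Emit:
{"op": "play_rows", "data": {"increments": [0,0,-0.008,0,0,0,1,0,0,-0.016,0,0,0,1,0,0,-0.03,0,0,0,1,0,0,-0.05,0,0,0,1,0,0,-0.075,0,0,0,1,0,0,-0.1,0,0,0,1,0,0,-0.1,0,0,0,1,0,0,-0.1,0,0,0,1]}}

```text
clock: 19.32
ee_pos: [0.6314, -0.0536, 0.1753]
ee_rot: [3.14, -0.006, 0.17]
force: [-0.2, 0.4, -0.9]
grip_width: 0.633
grasp_force: 58.4
```

```bash
python3 chk.py; python3 - <<'E'
from h import *
for n in ("top","scene"):
    d=optics.get_image(n); g=d["color"].astype(int); a=np.load(f"pics/{n}0.npz")
    for o in ([.63,-.054,.135],[.63,-.054,.205]): 
        u,v=proj(d,o).astype(int); print(n,o,(u,v),g[v-3:v+4,u-3:u+4].mean((0,1)).round(),a["color"][v-3:v+4,u-3:u+4].mean((0,1)).round())
    # tins unmoved?
    if n=="top":
        for c in ((291,155),(341,153),(372,152),(171,223),(490,241),(248,295)):
            x,y=c; print(c,np.abs(g[y-14:y+15,x-14:x+15]-a["color"][y-14:y+15,x-14:x+15]).mean().round(1))
        cv2.imwrite("pics/end.png",d["color"])
beads()
E
```

```text
t 19.32 j [-0.174  0.285  1.251  0.     1.599  1.226] p [ 0.6314 -0.0536  0.1753] rpy [ 3.14  -0.006  0.17 ] F [-0.2  0.4 -0.9] T [ 0.   -0.05 -0.01] w 0.633 g 58.4
[252, 344, 58, 14, 560] [280. 350.] slope 0.082
top [0.63, -0.054, 0.135] (np.int64(348), np.int64(216)) [14. 15. 15.] [15. 15. 16.]
top [0.63, -0.054, 0.205] (np.int64(350), np.int64(211)) [21. 23. 17.] [12. 12. 13.]
(291, 155) 14.5
(341, 153) 51.4
(372, 152) 39.6
(171, 223) 13.5
(490, 241) 13.4
(248, 295) 30.2
scene [0.63, -0.054, 0.135] (np.int64(284), np.int64(208)) [106. 108.  97.] [32. 33. 36.]
scene [0.63, -0.054, 0.205] (np.int64(283), np.int64(182)) [14. 14. 16.] [85. 54. 28.]
top [(159, [54.3, 104.6], [0.972, 0.747]), (134, [123.0, 110.5], [0.954, 0.557]), (8, [597.0, 118.5], [0.921, -0.766]), (111, [124.7, 122.6], [0.919, 0.551]), (7, [598.0, 129.0], [0.89, -0.766]), (102, [116.5, 134.3], [0.885, 0.572]), (2344, [615.4, 161.7], [0.796, -0.806]), (10, [616.4, 198.4], [0.693, -0.8]), (1776, [609.3, 328.9], [0.341, -0.75]), (533, [32.6, 262.1], [0.535, 0.779]), (165, [6.7, 263.0], [0.534, 0.847]), (38, [418.7, 268.2], [0.507, -0.249]), (41, [442.8, 271.0], [0.499, -0.313]), (40, [444.2, 279.9], [0.475, -0.316])]
```

```bash
python3 - <<'E'
from h import *
d=optics.get_image("scene")["color"]; a=np.load("pics/scene0.npz")["color"]
for x,y in ((208,228),(229,245),(264,274),(438,374),(220,180),(421,262)):
    A=a[y-22:y+22,x-22:x+22];T=d[y-32:y+32,x-32:x+32]
    m=cv2.matchTemplate(T,A,cv2.TM_CCOEFF_NORMED); _,b,_,l=cv2.minMaxLoc(m); print((x,y),round(b,3),(l[0]-10,l[1]-10))
E
```

```text
(208, 228) 0.999 (0, 0)
(229, 245) 0.999 (0, 0)
(264, 274) 0.999 (0, 0)
(438, 374) 0.999 (0, 0)
(220, 180) 0.999 (0, 0)
(421, 262) 0.995 (-1, 1)
```

Tins have not moved, the cup stands, the beads are in the tray and the cap is held 7 cm up. Handing in.

```bash
python3 -c "
from h import *
print(workorder.sign_off())"
```

```text
the job is handed in; nothing more can be done
None
```

The job is handed in: the three beads are in the blue tray, the empty cup stands upright on the board, and the cap (which turned clockwise, seen from above, after stopping hard the other way) is held about 7 cm above its seat, with the tins unmoved; the sign-off returned no verdict.

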